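Make up two weld kits from cut steel stock

ROBOT

A 6-joint arm with a two-finger parallel gripper is mounted at the origin on the work surface. World frame = base frame: x ahead of the robot, y to its left, z up, the work surface at z = 0. Lengths are in m, angles in rad, forces in N, time in s.
With the tool pointing down it reaches from about 0.3 to 0.875 m from the base axis. Payload 6.4 kg.
Tool frame: the origin (TCP) lies between the finger pads; the fingertips stand 17 mm ahead of it and the grasp point (between the pads) lies 2 mm behind it; z points along the fingers, y is the direction in which the jaws open and shut (so a half turn about z gives the same grasp; the last joint's range is limited). The gripper opens to 85 mm and grips with 20 to 120 N. Pads are 22 mm wide; open, the fingers measure 114 mm over their backs; the gripper's body (76 mm by 85 mm) begins 54 mm behind the grasp point. The pads swing forward as they close: fully open they stand 13 mm farther back than shut.
Start: joints at [1.039, 0.181, 1.607, -0, 1.354, -0.206], TCP at [0.184, 0.545, 0.248] pointing down, gripper open.
Joint ranges: [-2.99, 2.99], [-0.89, 2.07], [0.3, 2.58], [-1.14, 4.28], [0, 2.63], [-3.12, 3.12]. Speed limits (rad/s): [2.57, 2.57, 3.01, 3.14, 3.14, 3.14].

INTERFACE

Orientations are given as a unit quaternion [x, y, z, w].
In Python, from rig import bot gives the robot as it stands.
- The arm moves only by the tool arm_command, never from a script. Its argument "series" is a list of rows, each a list of 5 numbers: the closure, from -1 (fully open) to 1 (shut), so that 0 is half open, then the shift along the tool's x, y, z in mm, then the turn about the tool's z in rad. A call has 1 to 5 rows; each row shifts and turns the pose as measured when the row begins, along the tool's axes as they then stand; what a row does not reach is not made up. A row lasts 1/10 s, in which the tool goes at most 50 mm and 8.59 degrees, less where a joint would pass 70% of its speed; a pose out of reach is approached as far as the arm can. A call is refused whole if a number of a shift passes 50 or a number of a turn 0.15, either way. A call with a gripper value outside its range is refused whole. The fingers move at their own pace and stop on an object; the grip force is fixed at half the most. Time passes only in rows, so rows that do not move let the fingers close. It gives the time, the measured TCP pose, the force and the opening at its end, in the units of the state.
- bot.sense(): the state, without advancing time (a new reading comes with each control period).
- bot.camera(name): name is "side" or "top"; returns a dict with "pixels" (384x512x3 uint8, red, green, blue), "z_map" (384x512 float32, m along the optical axis (not along the pixel's ray), 0 where there is no reading), "fx", "fy", "cx", "cy" (pixels), "T" (4x4, takes a point from camera to world coordinates). Camera axes: x right, y down, z forward; pixel columns grow to the right and rows downward; lengths in m; the calibration is good to about 2 mm. A picture is of the moment at which its call begins.
- bot.close_job(): hands the job in, once; it reports no verdict.
The state is a dict: "time_s": time; "joints": joint angles; "qvel": joint speeds; "joint_efforts": joint torques, N m; "tcp_pos": TCP position; "eef_rot": TCP orientation; "ft_force": force on the tool from outside, world axes, zero at the start; "ft_torque": the same for the moment, N m; "finger_gap": finger opening in m.
Only numpy, scipy, OpenCV 4.12 (cv2) and the standard library are available. Lean on these libraries where they do the work, as an engineer would, in place of code of your own. Each camera call takes 0.05 s, during which the arm holds its last target.

TASK

Make up two weld kits from the steel pieces on the bench. In the undivided tray: the keyed base plate lying flat with its boss up, the slotted block seated fully down over the boss with its slot over the key, and the wider pipe stub standing upright beside them on the tray floor. In the divided tray: the tee piece flat on its flange in the larger compartment and the narrower pipe stub standing upright in the smaller one; leave the square tube offcut, the tub and the hammer where they are.

Things in the scene. Friction and masses are not known exactly. Their poses are not given: they have to be found in the camera images.
- plate_mid (a point): Keyed base plate, steel, 0.5 kg: 64 x 64 x 12 mm, on it a central round boss, 28 mm diameter, 24 mm tall above the plate (36 mm in all; top 4 mm tapers to 22 mm), and a key 10 mm wide, 12 mm high on the plate's top from the boss towards own +x, ending 26 mm from the centre. Lift by the boss, gripped along own y, clear of the key. Point: on the axis, 18 mm above the underside; z up.
- block_mid (a point): Slotted block, steel, 0.42 kg: 56 x 56 mm, 30 mm high, square through bore 34 mm and a 16 mm wide slot from bore to outside at own +x, full height (a C from above). Fits over the plate's boss and key when both +x axes point the same way; seated on the plate's top, its point is 9 mm above the plate's point. Grip along own y (56 mm). Point: its centre, 15 mm above the underside; z up.
- tee_mid (a point): Tee piece, bare steel, 0.44 kg: a flange 70 x 60 x 8 mm thick (long along its own x) lying flat, with an upright web 8 mm thick and 40 mm high along the middle of it over the whole 70 mm (total height 48 mm). Grip the web along the piece's own y. The point is on the web, half-way up, 24 mm above the underside; z is up.
- big_pipe_mid (a point): Wider pipe stub, bare steel, 0.3 kg: 48 mm outside diameter, 40 mm bore, 70 mm high, standing upright. The point is its centre, 35 mm above the underside; z is along its axis.
- small_pipe_mid (a point): Narrower pipe stub, bare steel, 0.14 kg: 34 mm outside diameter, 26 mm bore, 64 mm high, standing upright. The point is its centre, 32 mm above the underside; z is along its axis.
- open_tray: Undivided grey tray held fast on the bench: outside 120 mm (its x) x 200 mm (its y), floor 3 mm thick, walls 4 mm thick, rim 15 mm above the bench. Origin at the centre of its underside.
- split_tray: Divided grey tray held fast on the bench: outside 120 mm (own x) by 200 mm (own y), floor 3 mm, walls 4 mm, rim 15 mm above the bench; a 4 mm divider as high as the rim crosses it at y = +22 mm. Larger compartment: 116 mm along y, centre y = -38 mm; smaller: 72 mm, centre y = +60 mm; both 112 mm along x. Origin: centre of its underside.
- tube_mid (a point): Square tube offcut, bare steel, 40 x 40 mm, 60 mm high, wall 4 mm, standing among the stock; not wanted, stays where it is. The point is its centre, 30 mm above the bench.
- tub_mid (a point): Red plastic tub, open, 104 mm in diameter, 120 mm high, beside the work; stays where it is. The point is on its axis, 60 mm above the bench.
- hammer: Hammer lying on the bench, about 0.3 m long, at the side of the work, handle towards its own -x; stays where it is.

How it is judged:
At the end, for the whole second after the job is handed in: Undivided tray: plate flat on the floor, block seated on it, slot over key (6 mm, 0.25 rad, height 3 mm), wider pipe upright on the floor. Divided tray: tee flat in the larger compartment, narrower pipe upright in the smaller. Tilts under 0.08 rad, heights within 4 mm, all at rest (x of plate_mid in the frame of open_tray between -0.03 and 0.03 m and y of plate_mid in the frame of open_tray between -0.07 and 0.07 m and z of plate_mid in the frame of open_tray between 0.017 and 0.025 m and angle between each of plate_mid, block_mid, big_pipe_mid, tee_mid, small_pipe_mid's own z axis and vertical below 0.08 rad and x of block_mid in the frame of plate_mid between -0.006 and 0.006 m and y of block_mid in the frame of plate_mid between -0.006 and 0.006 m and z of block_mid in the frame of plate_mid between 0.006 and 0.012 m and angle between the x axis of block_mid and the x axis of plate_mid, either way round below 0.25 rad and x of big_pipe_mid in the frame of open_tray between -0.04 and 0.04 m and y of big_pipe_mid in the frame of open_tray between -0.08 and 0.08 m and z of big_pipe_mid in the frame of open_tray between 0.034 and 0.042 m and x of tee_mid in the frame of split_tray between -0.035 and 0.035 m and y of tee_mid in the frame of split_tray between -0.075 and 0 m and z of tee_mid in the frame of split_tray between 0.023 and 0.031 m and x of small_pipe_mid in the frame of split_tray between -0.045 and 0.045 m and y of small_pipe_mid in the frame of split_tray between 0.036 and 0.085 m and z of small_pipe_mid in the frame of split_tray between 0.031 and 0.039 m and linear speed of each of plate, block, tee, big_pipe, small_pipe below 0.02 m/s); the robot touches nothing.
It fails at once if the square tube offcut is moved by more than 30 mm (distance of tube_mid from where it was at the start of the episode above 0.03 m).
It fails at once if the tub is moved by more than 30 mm (distance of tub_mid from where it was at the start of the episode above 0.03 m).
It fails at once if the hammer is moved by more than 30 mm (distance of hammer from where it was at the start of the episode above 0.03 m).
It also fails if it takes over 131 s, if anything falls off the work surface, if the arm or the gripper's body presses on something with over 40 N, if the wrist force passes 120 N, or if a joint passes its speed limit or range.

## Working session

There is one attempt and no reset: what is moved stays moved. The work goes in short steps, Python scripts to look and compute and a tool call to move; the robot and the scene stay as the last step left them, time stands still between calls to the robot, and variables do not carry over. Pictures are saved under pics/ and viewed, and the job is handed in when it is done.

Besides the shell and the picture viewer there is one more tool, called after "Emit:" as name(argument=value, ...), one argument or row to a line, values as JSON. arm_command: Moves the arm, as the interface text tells. Its arguments: {"type":"object","properties":{"series":{"type":"array","items":{"type":"array","items":{"type":"number"}}}},"required":["series"]}

```bash
ls; mkdir -p pics; python3 - <<'E'
from rig import bot
import cv2,numpy as np
s=bot.sense();print(s)
for n in("side","top"):
    c=bot.camera(n);np.savez('pics/%s0.npz'%n,**c)
    cv2.imwrite('pics/%s0.png'%n,c['pixels'][:,:,::-1]);print(n,c['fx'],c['fy'],c['cx'],c['cy'],np.round(c['T'],3).tolist())
E
```

```text
pics
{'time_s': 0.0, 'joints': array([ 1.03869521e+00,  1.81514746e-01,  1.60797567e+00,  1.54075284e-05,
        1.35379712e+00, -2.06306624e-01]), 'qvel': array([ 0.00092197, -0.00030477, -0.00176805, -0.00100456,  0.00224316,
        0.00091797]), 'joint_efforts': array([-5.78133531e-04, -4.44878983e+01, -3.51330972e+01, -5.62172172e-04,
        9.70745663e-03,  2.16363759e-05]), 'tcp_pos': array([0.18375671, 0.54431513, 0.24741453]), 'eef_rot': array([ 1.62179357e-01,  9.86760932e-01, -7.87621860e-04, -3.12833503e-04]), 'ft_force': array([-0.25609703,  0.05044837,  0.75831651]), 'ft_torque': array([ 0.04414525,  0.00661828, -0.02521059]), 'finger_gap': 0.08537729213091486}
side 438.4204636266605 438.4204636266605 256.81176310787936 189.80882586914953 [[0.722, -0.356, 0.593, -0.214], [-0.692, -0.366, 0.622, -0.777], [-0.004, -0.86, -0.511, 0.705], [0.0, 0.0, 0.0, 1.0]]
top 448.1788783756793 448.1788783756793 251.51203138426743 190.1726104660384 [[-0.01, -0.998, 0.062, 0.452], [-1.0, 0.01, -0.005, 0.002], [0.005, -0.062, -0.998, 1.516], [0.0, 0.0, 0.0, 1.0]]
```

View pics/top0.png

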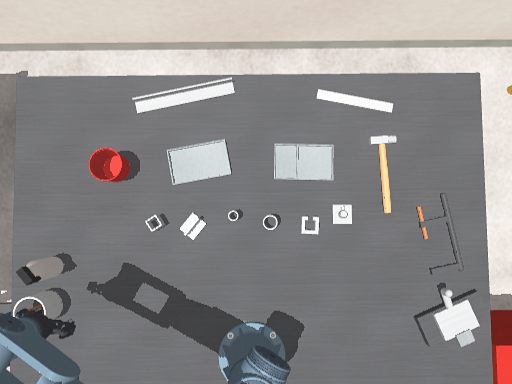

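View pics/side0.png

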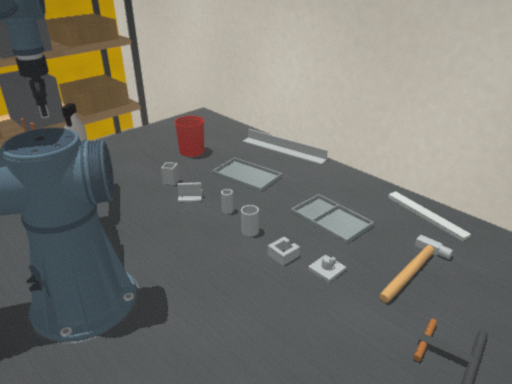

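The top view shows the open tray at about (199,162), the split tray at (304,162) with its divider near column 297, the tube at (154,223), the tee at (193,226), the small pipe at (233,215), the big pipe at (270,222), the block at (310,226) and the plate at (343,214). I'll measure these from the depth map next.

```bash
cat > h.py <<'E'
import numpy as np,cv2
def cloud(c):
    z=c['z_map'];v,u=np.mgrid[:z.shape[0],:z.shape[1]]
    P=np.stack([(u-c['cx'])/c['fx']*z,(v-c['cy'])/c['fy']*z,z],-1)
    T=c['T'];W=P@T[:3,:3].T+T[:3,3];W[z<=0]=np.nan
    return W
E
python3 - <<'E'
from h import *
for n in('top','side'):
    c=np.load(f'pics/{n}0.npz');W=cloud(c)
    print(n)
    x,y,z=W[...,0],W[...,1],W[...,2]
    ok=(x>.2)&(x<.62)&(y>-.5)&(y<.5)
    print('bench',np.nanmedian(z[ok]))
    m=(ok&(z>.007)).astype('uint8')
    k,l,st,ce=cv2.connectedComponentsWithStats(m)
    for i in range(1,k):
        if st[i,4]<30: continue
        p=W[l==i];h=p[:,2].max();t=p[p[:,2]>h-.006]
        r=cv2.minAreaRect((t[:,:2]*1000).astype('float32'));ra=cv2.minAreaRect((p[:,:2]*1000).astype('float32'))
        f=lambda r:[np.round(q,1).tolist() for q in r]
        print(st[i,:5],'h',round(h*1e3,1),'top',f(r),'all',f(ra))
c=np.load('pics/top0.npz')['pixels'][:,:,::-1]
cv2.imwrite('pics/z1.png',cv2.resize(c[130:245,140:260],None,fx=6,fy=5.2,interpolation=cv2.INTER_CUBIC))
cv2.imwrite('pics/z2.png',cv2.resize(c[130:245,250:370],None,fx=6,fy=5.2,interpolation=cv2.INTER_CUBIC))
E
```

```text
top
bench 0.0014312332483176204
[ 90 166  40  16 330] h 127.9 top [[593.9, 447.4], [40.0, 98.0], 4.6] all [[597.2, 449.9], [99.5, 45.1], 89.9]
[380 167  12  47 364] h 33.7 top [[544.0, -452.3], [148.0, 19.0], 4.0] all [[542.3, -455.0], [155.0, 29.0], 4.3]
[170 169  61  16 162] h 21.1 top [[591.6, 167.2], [201.6, 50.2], 88.6] all [[593.5, 167.7], [203.1, 50.4], 89.7]
[274 168  60  15 153] h 23.3 top [[598.5, -180.6], [198.3, 38.6], 88.4] all [[595.5, -180.9], [198.7, 46.9], 89.2]
[332 205  20  20 357] h 39.4 top [[460.8, -306.9], [24.7, 23.6], 35.8] all [[461.4, -307.0], [64.6, 64.6], 87.9]
[227 210  12  11  47] h 68.6 top [[460.9, 57.0], [29.1, 29.1], 88.9] all [[459.3, 56.1], [31.6, 33.1], 47.9]
[180 213  26  27 307] h 56.4 top [[429.4, 190.6], [8.0, 60.2], 48.0] all [[427.6, 193.1], [60.2, 71.3], 51.1]
[145 214  20  18 155] h 68.0 top [[438.7, 312.9], [39.2, 37.8], 30.0] all [[441.9, 315.0], [48.3, 42.3], 36.9]
[262 215  16  16  77] h 77.6 top [[437.7, -63.1], [42.2, 42.9], 36.9] all [[436.4, -62.4], [47.2, 48.3], 67.6]
[300 217  19  18 200] h 37.6 top [[427.2, -197.3], [53.4, 52.7
[... 722 characters left out ...]
 188.8], [57.9, 73.1], 57.4]
[221 189  12  23 253] h 67.1 top [[462.0, 56.0], [32.9, 31.2], 49.3] all [[460.6, 54.5], [37.4, 32.4], 26.3]
[241 205  18  29 489] h 72.7 top [[439.7, -64.0], [48.8, 44.9], 47.8] all [[438.0, -65.2], [49.3, 46.7], 16.9]
[291 204  66  38 298] h 18.9 top [[597.9, -180.6], [42.5, 201.9], 0.3] all [[597.3, -180.8], [44.1, 202.2], 0.2]
[267 236  32  27 508] h 34.4 top [[427.7, -197.7], [57.7, 57.0], 85.8] all [[427.5, -197.2], [60.0, 58.6], 86.5]
[308 255  38  26 545] h 38.0 top [[458.4, -312.3], [15.5, 25.9], 39.5] all [[462.4, -307.9], [66.1, 68.4], 89.7]
[379 259  41  43 609] h 28.8 top [[543.0, -456.7], [154.3, 19.3], 3.7] all [[542.3, -455.9], [155.6, 26.0], 3.4]
```

View pics/z1.png

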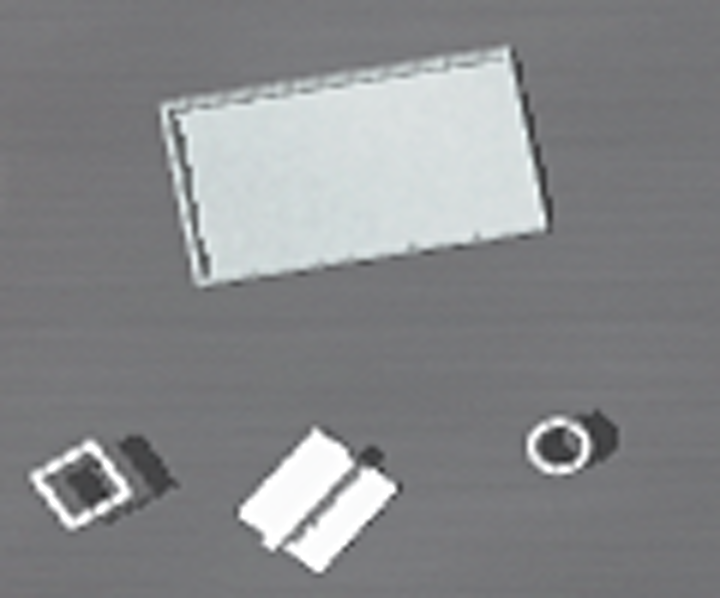

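View pics/z2.png

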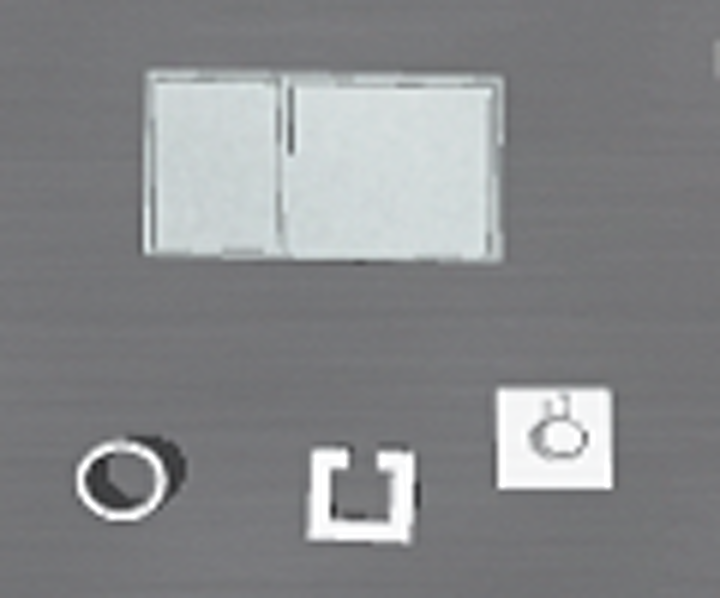

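The key and the slot both point up in the image, which is world +x. Next I'll fit the trays and refine the yaw angles.

```bash
cat >> h.py <<'E'
def toz(c,uv,z):
    uv=np.atleast_2d(uv).astype(float);T=c['T']
    d=np.c_[(uv[:,0]-c['cx'])/c['fx'],(uv[:,1]-c['cy'])/c['fy'],np.ones(len(uv))]@T[:3,:3].T
    s=(z-T[2,3])/d[:,2];return (T[:3,3]+d*s[:,None])[:,:2]
def topo(s):
    from scipy.spatial.transform import Rotation as R
    return R.from_quat(s['eef_rot']).as_matrix()
def rel(s,x,y,z,yaw=None):
    """shift in tool axes (mm) to world target, turn about tool z so tool y points at angle yaw (mod pi)"""
    M=topo(s);d=M.T@(np.array([x,y,z])-s['tcp_pos'])*1000
    r=0
    if yaw is not None:
        cur=np.arctan2(M[1,1],M[0,1]);e=(yaw-cur+np.pi/2)%np.pi-np.pi/2;r=-e
    print('t',round(s['time_s'],2),'tcp',np.round(s['tcp_pos']*1000,1),'yyaw',round(np.degrees(np.arctan2(M[1,1],M[0,1])),1),'tilt',round(np.degrees(np.arccos(-M[2,2])),2),'gap',round(s['finger_gap']*1000,1),'F',np.round(s['ft_force'],1),'j6',round(s['joints'][5],2))
    print('shift',np.round(d,1),'turn',round(r,3))
E
python3 - <<'E'
from h import *
for n in('top','side'):
    c=np.load(f'pics/{n}0.npz');c={k:c[k] for k in c.files};W=cloud(c)
    img=c['pixels'];g=img.min(2)
    # trays: bright, saturation low
    m=((g>130)).astype('uint8')
    k,l,st,ce=cv2.connectedComponentsWithStats(m)
    for i in range(1,k):
        if st[i,4]<60: continue
        w=W[l==i];cen=np.nanmedian(w,0)
        if not(.35<cen[0]<.68 and -.4<cen[1]<.4): continue
        v,u=np.where(l==i);z=np.nanmax(w[:,2])
        zz={True:.012}.get(st[i,4]>1000,None)
        out=[]
        for zq in (.012,.03,.036):
            r=cv2.minAreaRect((toz(c,np.c_[u,v],zq)*1000).astype('float32'));out.append([np.round(q,1).tolist() for q in r])
        print(n,st[i],np.round(cen,3),out)
E
```

```text
top [ 166  138   65   47 2164] [0.646 0.172 0.004] [[[644.9, 173.2], [124.8, 202.0], 10.1], [[642.6, 171.2], [123.3, 199.6], 10.1], [[641.8, 170.5], [122.8, 198.8], 10.1]]
top [ 274  143   60   38 2177] [ 0.643 -0.184  0.004] [[[641.5, -182.0], [199.9, 125.0], 88.8], [[639.2, -179.8], [197.6, 123.5], 88.8], [[638.5, -179.1], [196.8, 123.0], 88.8]]
top [332 204  20  20 386] [ 0.466 -0.307  0.013] [[[464.2, -307.0], [64.2, 63.7], 89.4], [[464.1, -303.3], [63.5, 62.9], 89.4], [[464.0, -302.0], [63.2, 62.7], 89.4]]
top [180 212  26  28 389] [0.428 0.194 0.009] [[[426.4, 195.3], [62.3, 77.4], 50.9], [[426.8, 192.9], [61.5, 76.4], 50.9], [[426.9, 192.2], [61.3, 76.1], 50.9]]
top [145 214  17  18 105] [0.442 0.319 0.058] [[[440.2, 324.8], [44.7, 44.3], 33.3], [[440.4, 320.9], [44.2, 43.8], 33.3], [[440.4, 319.6], [44.0, 43.6], 33.3]]
top [263 214  15  16  86] [ 0.439 -0.067  0.069] [[[439.9, -66.4], [46.9, 50.1], 89.3], [[440.0, -65.6], [46.3, 49.5], 89.3], [[440.1, -65.3], [46.2, 49.3], 89.3]]
top [301 216  18  19 220] [ 0.424 -0.2    0.03 ] [[[427.0, -198.6], [57.0, 60.3], 89.0], [[427.3,
[... 536 characters left out ...]
-150.9], [57.2, 96.5], 88.2]]
side [241 205  18  10  62] [ 0.438 -0.064  0.07 ] [[[498.9, 0.9], [47.1, 49.2], 45.8], [[480.4, -19.4], [45.9, 47.9], 45.8], [[474.2, -26.1], [45.5, 47.5], 45.8]]
side [317 209  52  30 813] [ 0.643 -0.222  0.004] [[[634.6, -225.2], [106.0, 100.4], 88.7], [[612.6, -239.5], [103.3, 97.8], 88.7], [[605.2, -244.3], [102.4, 96.9], 88.7]]
side [268 237  31  19 222] [ 0.425 -0.198  0.031] [[[445.9, -182.3], [59.2, 59.6], 86.5], [[428.8, -197.7], [57.6, 58.1], 86.5], [[423.1, -202.9], [57.1, 57.5], 86.5]]
side [309 255  37  25 420] [ 0.455 -0.314  0.013] [[[466.4, -308.4], [64.9, 72.9], 89.2], [[448.7, -320.6], [63.2, 71.0], 89.2], [[442.8, -324.7], [62.6, 70.4], 89.2]]
```

```bash
cat > r.py <<'E'
import sys
from rig import bot
from h import *
a=list(map(float,sys.argv[1:]))
rel(bot.sense(),a[0]/1e3,a[1]/1e3,a[2]/1e3,np.radians(a[3]) if len(a)>3 else None)
E
python3 r.py 428 191 140 50
```

```text
t 0.1 tcp [183.8 544.3 247.5] yyaw 71.3 tilt 0.09 gap 85.2 F [-0.5 -0.6  0.4] j6 -0.21
shift [-344.5 -256.4  107.8] turn 0.372
```

Emit:
arm_command(
  series=[
    [0, -38, -29, 0, 0],
    [0, -38, -29, 0, 0],
    [0, -38, -29, 0, 0],
    [0, -38, -29, 0, 0],
    [0, -38, -29, 0, 0],
  ],
)

```text
time_s: 0.6
tcp_pos: [0.3171, 0.3436, 0.2448]
eef_rot: [0.157, 0.988, -0.002, -0.002]
ft_force: [0.6, 0.8, -0.5]
finger_gap: 0.0424
```

```bash
python3 r.py 428 191 140 50
```

```text
t 0.6 tcp [317.1 343.6 244.8] yyaw 72.0 tilt 0.27 gap 42.4 F [ 0.6  0.8 -0.5] j6 -0.69
shift [-152.9 -110.5  104.8] turn 0.384
```

Emit:
arm_command(
  series=[
    [0, -36, -26, 20, 0],
    [0, -36, -26, 20, 0],
    [0, -36, -26, 20, 0],
    [0, -36, -26, 20, 0],
    [0, 0, 0, 0, 0.13],
  ],
)

```text
time_s: 1.1
tcp_pos: [0.4268, 0.1908, 0.1636]
eef_rot: [0.223, 0.975, -0.001, 0.0]
ft_force: [-1.0, 0.8, -0.2]
finger_gap: 0.0428
```

Emit:
arm_command(
  series=[
    [0, 0, 0, 0, 0.13],
    [0, 0, 0, 0, 0.12],
    [0, 0, 0, 0, 0],
  ],
)

```text
time_s: 1.4
tcp_pos: [0.4265, 0.1878, 0.1613]
eef_rot: [0.351, 0.936, -0.002, -0.002]
ft_force: [0.2, 0.5, -0.4]
finger_gap: 0.043
```

```bash
python3 r.py 428 191 27 50; python3 - <<'E'
from rig import bot
import cv2
for n in("side","top"):
    c=bot.camera(n);p=c['pixels'][:,:,::-1]
    p=p[150:230,150:250] if n=="side" else p[190:250,140:240]
    cv2.imwrite('pics/a_%s.png'%n,cv2.resize(p,None,fx=7,fy=7,interpolation=2))
E
```

```text
t 1.4 tcp [426.5 187.8 161.3] yyaw 48.9 tilt 0.27 gap 43.0 F [ 0.2  0.5 -0.4] j6 -0.69
shift [  0.7   4.  134.3] turn -0.019
```

View pics/a_side.png

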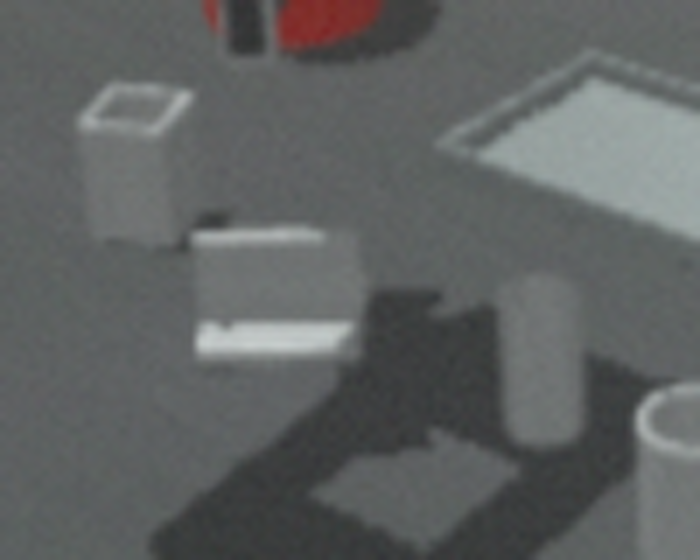

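The side view shows the tee's web at about (260,280) in the crop, with the fingers still well above it. Descending.

Emit:
arm_command(
  series=[
    [0, 0.7, 4, 40, 0],
    [0, 0, 0, 45, 0],
    [0, 0, 0, 35, 0],
    [0, 0, 0, 10, 0],
    [0, 0, 0, 0, 0],
  ],
)

```text
time_s: 2.0
tcp_pos: [0.4314, 0.1934, 0.0309]
eef_rot: [0.341, 0.94, 0.001, 0.002]
ft_force: [-0.4, -0.1, 1.1]
finger_gap: 0.0427
```

```bash
python3 r.py 428 191 28 50
```

```text
t 2.0 tcp [431.4 193.4  30.9] yyaw 50.1 tilt 0.26 gap 42.7 F [-0.4 -0.1  1.1] j6 -0.7
shift [ 1.1 -4.1  2.9] turn 0.003
```

Emit:
arm_command(
  series=[
    [0, 1, -4, 2, 0],
    [0, 0, 0, 0.5, 0],
    [1, 0, 0, 0, 0],
    [1, 0, 0, 0, 0],
    [1, 0, 0, 0, 0],
  ],
)

```text
time_s: 2.5
tcp_pos: [0.4317, 0.1918, 0.0339]
eef_rot: [0.339, 0.941, 0.003, 0.006]
ft_force: [0.4, -0.5, -4.4]
finger_gap: 0.0068
```

Emit:
arm_command(
  series=[
    [1, 0, 0, 0, 0],
    [1, 0, 0, 0, 0],
    [1, 0, 0, -10, 0],
  ],
)

```text
time_s: 2.8
tcp_pos: [0.4296, 0.1914, 0.0427]
eef_rot: [0.339, 0.941, 0.002, 0.004]
ft_force: [-0.1, -0.6, -5.0]
finger_gap: 0.0071
```

```bash
python3 r.py 641 -220 180 90
```

```text
t 2.8 tcp [429.6 191.4  42.7] yyaw 50.3 tilt 0.53 gap 7.1 F [-0.1 -0.6 -5. ] j6 -0.71
shift [-426.3 -180.8 -135.5] turn -0.693
```

Emit:
arm_command(
  series=[
    [1, 0, 0, -45, 0],
    [1, 0, 0, -45, 0],
    [1, 0, 0, -45, 0],
    [1, 0, 0, 0, -0.14],
    [1, 0, 0, 0, -0.14],
  ],
)

```text
time_s: 3.3
tcp_pos: [0.426, 0.1911, 0.1843]
eef_rot: [0.201, 0.98, 0.0, 0.002]
ft_force: [-0.5, -0.5, -5.3]
finger_gap: 0.0071
```

Emit:
arm_command(
  series=[
    [1, 0, 0, 0, -0.14],
    [1, 0, 0, 0, -0.14],
    [1, 0, 0, 0, -0.13],
    [1, 0, 0, 0, 0],
  ],
)

```text
time_s: 3.7
tcp_pos: [0.4249, 0.1911, 0.1868]
eef_rot: [-0.012, 1.0, 0.0, 0.003]
ft_force: [0.3, -0.2, -4.6]
finger_gap: 0.0071
```

```bash
python3 r.py 641 -220 180 90
```

```text
t 3.7 tcp [424.9 191.1 186.8] yyaw 91.4 tilt 0.35 gap 7.1 F [ 0.3 -0.2 -4.6] j6 -1.43
shift [-206.  -416.2    8.1] turn 0.024
```

Emit:
arm_command(
  series=[
    [1, -21, -43, 0, 0.02],
    [1, -21, -43, 0, 0],
    [1, -21, -43, 0, 0],
    [1, -21, -43, 0, 0],
    [1, -21, -43, 0, 0],
  ],
)

```text
time_s: 4.2
tcp_pos: [0.5297, -0.0235, 0.1873]
eef_rot: [0.002, 1.0, 0.002, 0.002]
ft_force: [0.9, 0.3, -4.6]
finger_gap: 0.0072
```

Emit:
arm_command(
  series=[
    [1, -21, -43, 0, 0],
    [1, -21, -43, 0, 0],
    [1, -21, -43, 0, 0],
    [1, -21, -43, 0, 0],
    [1, 0, 0, 0, 0],
  ],
)

```text
time_s: 4.7
tcp_pos: [0.6142, -0.2097, 0.1858]
eef_rot: [0.015, 1.0, 0.001, 0.001]
ft_force: [-0.3, 1.4, -5.2]
finger_gap: 0.0066
```

```bash
python3 r.py 641 -220 60 90;  python3 - <<'E'
from rig import bot
import cv2
from h import *
s=bot.sense()
c=bot.camera('side');p=c['pixels'][:,:,::-1]
Ti=np.linalg.inv(c['T']);q=Ti[:3,:3]@s['tcp_pos']+Ti[:3,3];u=int(q[0]/q[2]*c['fx']+c['cx']);v=int(q[1]/q[2]*c['fy']+c['cy']);print(u,v)
p=p[max(0,v-40):v+40,u-50:u+50]
cv2.imwrite('pics/b_side.png',cv2.resize(p,None,fx=7,fy=7,interpolation=2))
E
```

```text
t 4.7 tcp [ 614.2 -209.7  185.8] yyaw 88.3 tilt 0.21 gap 6.6 F [-0.3  1.4 -5.2] j6 -2.06
shift [-26.8  -9.8 125.8] turn -0.029
338 167
```

View pics/b_side.png

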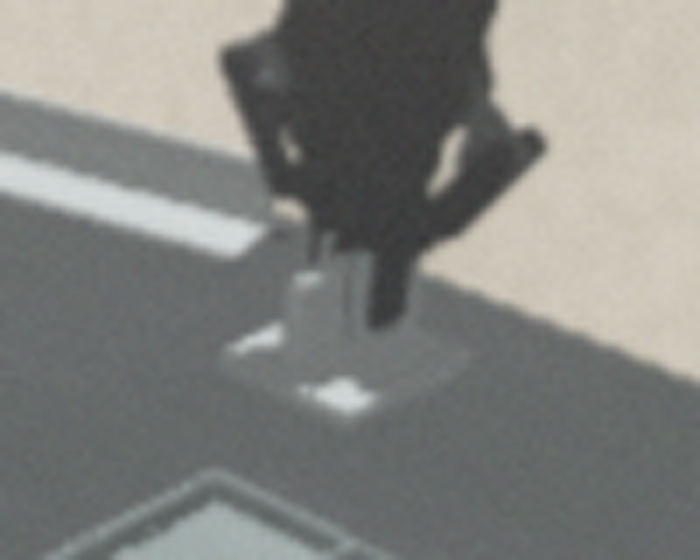

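The tee hangs level, gripped by the web at about (350,300) in the crop. Lowering it into the larger compartment.

Emit:
arm_command(
  series=[
    [1, -26, -10, 0, -0.03],
    [1, 0, 0, 40, 0],
    [1, 0, 0, 40, 0],
    [1, 0, 0, 35, 0],
    [1, 0, 0, 0, 0],
  ],
)

```text
time_s: 5.25
tcp_pos: [0.637, -0.2118, 0.0669]
eef_rot: [0.005, 1.0, 0.005, -0.002]
ft_force: [-1.4, 1.1, -6.0]
finger_gap: 0.007
```

```bash
python3 r.py 641 -220 36 90
```

```text
t 5.25 tcp [ 637.  -211.8   66.9] yyaw 89.5 tilt 0.6 gap 7.0 F [-1.4  1.1 -6. ] j6 -2.07
shift [-4.2 -8.5 30.8] turn -0.01
```

Emit:
arm_command(
  series=[
    [1, -4, -8, 15, 0],
    [1, 0, -2, 10, 0],
    [1, 0, 0, 2, 0],
    [1, 0, 0, 2, 0],
    [1, 0, 0, 0, 0],
  ],
)

```text
time_s: 5.75
tcp_pos: [0.6424, -0.2185, 0.0427]
eef_rot: [0.006, 1.0, 0.005, -0.0]
ft_force: [0.2, 0.8, -5.4]
finger_gap: 0.0074
```

```bash
python3 r.py 641 -220 32 90
```

```text
t 5.75 tcp [ 642.4 -218.5   42.7] yyaw 89.3 tilt 0.54 gap 7.4 F [ 0.2  0.8 -5.4] j6 -2.07
shift [ 1.4 -1.6 10.6] turn -0.012
```

Emit:
arm_command(
  series=[
    [1, 0, -1, 4, 0],
    [1, 0, 0, 2, 0],
    [1, 0, 0, 1, 0],
    [1, 0, 0, 1, 0],
    [1, 0, 0, 0, 0],
  ],
)

```text
time_s: 6.25
tcp_pos: [0.644, -0.22, 0.0372]
eef_rot: [0.006, 1.0, 0.004, 0.002]
ft_force: [-0.1, 0.0, -5.6]
finger_gap: 0.0072
```

Emit:
arm_command(
  series=[
    [1, 0, 0, 1.5, 0],
    [1, 0, 0, 0, 0],
  ],
)

```text
time_s: 6.45
tcp_pos: [0.6444, -0.2202, 0.0372]
eef_rot: [0.006, 1.0, 0.003, 0.002]
ft_force: [-0.1, -0.2, -5.0]
finger_gap: 0.0072
```

Emit:
arm_command(
  series=[
    [1, 0, 0, 3, 0],
    [1, 0, 0, 2, 0],
    [1, 0, 0, 0, 0],
  ],
)

```text
time_s: 6.75
tcp_pos: [0.6451, -0.2205, 0.0373]
eef_rot: [0.006, 1.0, 0.003, 0.002]
ft_force: [-0.4, -0.3, -5.0]
finger_gap: 0.0069
```

Emit:
arm_command(
  series=[
    [1, 0, 0, 2, 0],
    [1, 0, 0, 0, 0],
  ],
)

```text
time_s: 6.95
tcp_pos: [0.6457, -0.2207, 0.0369]
eef_rot: [0.005, 1.0, 0.003, 0.003]
ft_force: [-0.1, -0.2, -5.1]
finger_gap: 0.0071
```

```bash
python3 -c "
from rig import bot
s=bot.sense();print(s)"
```

```text
{'time_s': 6.95, 'joints': array([-0.50604049,  0.64440559,  1.43435933,  0.00822228,  1.06094586,
       -2.06998127]), 'qvel': array([-0.00305364,  0.00068442, -0.00016101,  0.00171876,  0.00142644,
       -0.00100488]), 'joint_efforts': array([ 6.14153570e-02, -6.45722079e+01, -3.18028700e+01,  2.21858238e-02,
        1.71089661e-01,  8.94765381e-04]), 'tcp_pos': array([ 0.64571717, -0.22068196,  0.03687156]), 'eef_rot': array([0.00543077, 0.99997837, 0.00269288, 0.002554  ]), 'ft_force': array([-0.0586195 , -0.19885607, -5.13779989]), 'ft_torque': array([ 0.01293282, -0.0275316 , -0.03501851]), 'finger_gap': 0.007060454824426977}
```

Emit:
arm_command(
  series=[
    [1, 0, 0, 4, 0],
  ],
)

```text
time_s: 7.05
tcp_pos: [0.6459, -0.2208, 0.0366]
eef_rot: [0.005, 1.0, 0.003, 0.002]
ft_force: [-25.8, 11.0, 48.7]
finger_gap: 0.0073
```

Emit:
arm_command(
  series=[
    [1, 0, 0, 4, 0],
  ],
)

```text
time_s: 7.15
tcp_pos: [0.6459, -0.2208, 0.0367]
eef_rot: [0.005, 1.0, 0.003, 0.001]
ft_force: [-18.5, 6.9, 29.3]
finger_gap: 0.0069
```

Emit:
arm_command(
  series=[
    [1, 0, 0, 0, 0],
  ],
)

```text
time_s: 7.25
tcp_pos: [0.6462, -0.2209, 0.0377]
eef_rot: [0.005, 1.0, 0.002, 0.002]
ft_force: [-0.0, -1.2, -5.7]
finger_gap: 0.0073
```

The tee touched the floor at TCP z = 36.6 mm, where an extra 4 mm command raised the force. Releasing.

Emit:
arm_command(
  series=[
    [1, 0, 0, 1.5, 0],
    [0.3, 0, 0, 0, 0],
    [0, 0, 0, 0, 0],
    [0, 0, 0, 0, 0],
    [0, 0, 0, -40, 0],
  ],
)

```text
time_s: 7.75
tcp_pos: [0.643, -0.2197, 0.0695]
eef_rot: [0.005, 1.0, 0.005, -0.002]
ft_force: [-0.7, 0.1, -0.4]
finger_gap: 0.0426
```

Emit:
arm_command(
  series=[
    [0, 0, 0, -45, 0],
    [0, 0, 0, -45, 0],
    [0, 0, 0, 0, 0],
  ],
)

```text
time_s: 8.05
tcp_pos: [0.6456, -0.2219, 0.1663]
eef_rot: [0.005, 1.0, 0.003, 0.001]
ft_force: [1.4, -0.2, 0.4]
finger_gap: 0.0432
```

```bash
python3 r.py 464 -307 120 90
python3 - <<'E'
from rig import bot
import cv2
c=bot.camera('side');p=c['pixels'][:,:,::-1][170:290,270:410]
cv2.imwrite('pics/c.png',cv2.resize(p,None,fx=5,fy=5,interpolation=2))
E
```

```text
t 8.05 tcp [ 645.6 -221.9  166.3] yyaw 89.4 tilt 0.38 gap 43.2 F [ 1.4 -0.2  0.4] j6 -2.07
shift [180.8 -87.3  45.5] turn -0.011
```

View pics/c.png

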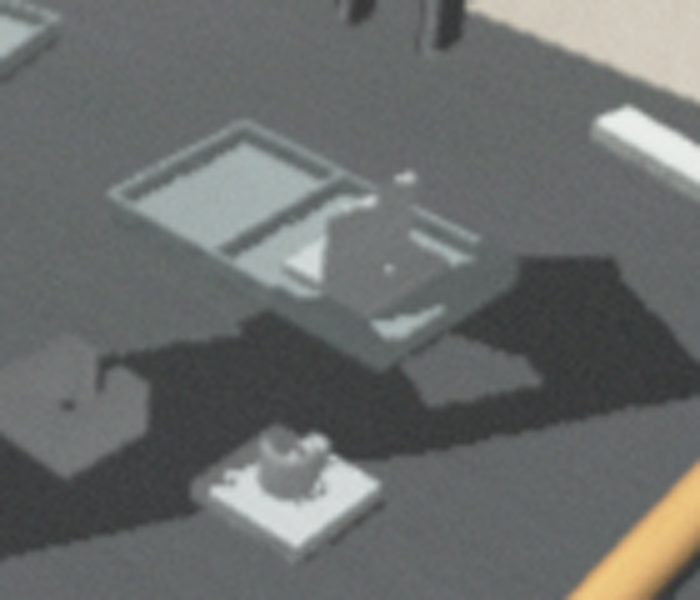

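The tee sits flat in the larger compartment, at about (390,250) in the crop. The plate is at (290,495), with its key towards the upper right. Going to the plate.

Emit:
arm_command(
  series=[
    [0, 40, -20, 8, -0.01],
    [0, 40, -20, 8, 0],
    [0, 40, -20, 8, 0],
    [0, 40, -20, 8, 0],
    [0, 20, -8, 5, 0],
  ],
)

```text
time_s: 8.6
tcp_pos: [0.4595, -0.3075, 0.1189]
eef_rot: [-0.003, 1.0, 0.006, -0.002]
ft_force: [-0.5, 0.0, 0.6]
finger_gap: 0.0424
```

```bash
python3 r.py 464 -307 50 90
```

```text
t 8.6 tcp [ 459.5 -307.5  118.9] yyaw 90.4 tilt 0.68 gap 42.4 F [-0.5  0.   0.6] j6 -2.39
shift [-4.7 -0.3 68.9] turn 0.006
```

Emit:
arm_command(
  series=[
    [0, -5, 0, 35, 0],
    [0, 0, 0, 30, 0],
    [0, 0, 0, 0, 0],
  ],
)

```text
time_s: 8.9
tcp_pos: [0.4589, -0.3072, 0.0488]
eef_rot: [-0.0, 1.0, 0.007, -0.004]
ft_force: [-0.4, 0.4, -0.8]
finger_gap: 0.0429
```

```bash
python3 r.py 464 -307 31 90
```

```text
t 8.9 tcp [ 458.9 -307.2   48.8] yyaw 90.0 tilt 0.94 gap 42.9 F [-0.4  0.4 -0.8] j6 -2.38
shift [-5.3 -0.1 17.7] turn 0.0
```

Emit:
arm_command(
  series=[
    [0, -5, 0, 10, 0],
    [0, -2, 0, 8, 0],
    [0, 0, 0, 1, 0],
    [0, 0, 0, 1, 0],
  ],
)

```text
time_s: 9.3
tcp_pos: [0.4659, -0.3063, 0.0281]
eef_rot: [-0.0, 1.0, 0.008, -0.005]
ft_force: [-0.1, 0.5, 0.1]
finger_gap: 0.0429
```

```bash
python3 r.py 464 -307 31 90
```

```text
t 9.3 tcp [ 465.9 -306.3   28.1] yyaw 90.0 tilt 1.07 gap 42.9 F [-0.1  0.5  0.1] j6 -2.37
shift [ 1.9 -0.7 -2.9] turn 0.001
```

Emit:
arm_command(
  series=[
    [0, 1.5, -0.5, -2.5, 0],
    [0, 0, 0, 0.5, 0],
    [1, 0, 0, 0.5, 0],
    [1, 0, 0, 0.5, 0],
    [1, 0, 0, 0.5, 0],
  ],
)

```text
time_s: 9.8
tcp_pos: [0.4653, -0.3078, 0.0321]
eef_rot: [-0.001, 1.0, 0.007, -0.003]
ft_force: [-1.5, 1.7, 4.2]
finger_gap: 0.0258
```

Emit:
arm_command(
  series=[
    [1, 0, 0, 0, 0],
    [1, 0, 0, -15, 0],
    [1, 0, 0, -15, 0],
    [1, 0, 0, 0, 0],
  ],
)

```text
time_s: 10.2
tcp_pos: [0.4643, -0.307, 0.0623]
eef_rot: [-0.001, 1.0, 0.008, -0.005]
ft_force: [0.9, -0.8, -6.1]
finger_gap: 0.0257
```

```bash
python3 r.py 464 -307 150 90
python3 - <<'E'
from rig import bot
import cv2
c=bot.camera('side');p=c['pixels'][:,:,::-1][170:290,250:390]
cv2.imwrite('pics/d.png',cv2.resize(p,None,fx=5,fy=5,interpolation=2))
E
```

```text
t 10.2 tcp [ 464.3 -307.    62.3] yyaw 90.1 tilt 1.08 gap 25.7 F [ 0.9 -0.8 -6.1] j6 -2.38
shift [  1.1   1.4 -87.6] turn 0.001
```

View pics/d.png

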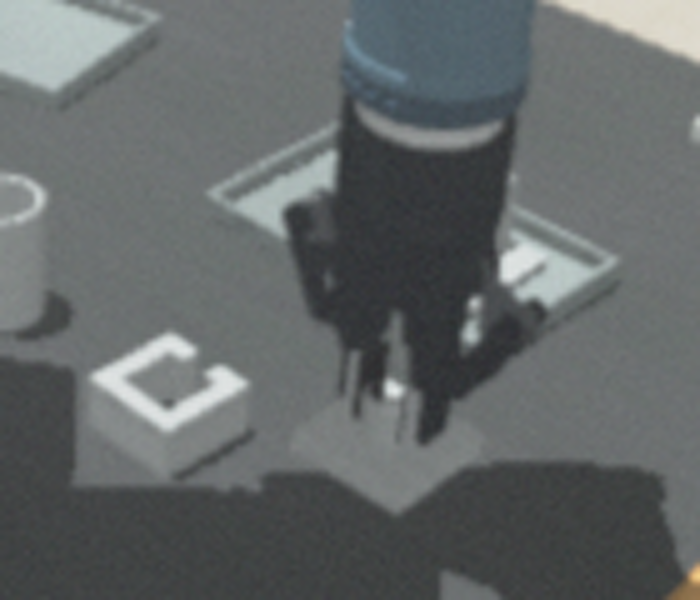

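The plate is held level under the gripper, at about (390,440) in the crop. Carrying it to the open tray.

Emit:
arm_command(
  series=[
    [1, 0, 0, -35, 0],
    [1, 0, 0, -40, 0],
    [1, 0, 0, -35, 0],
    [1, -18, 40, 0, 0],
    [1, -18, 40, 0, 0],
  ],
)

```text
time_s: 10.75
tcp_pos: [0.4985, -0.2302, 0.1743]
eef_rot: [0.004, 1.0, 0.01, -0.007]
ft_force: [0.8, 0.7, -6.5]
finger_gap: 0.0253
```

Emit:
arm_command(
  series=[
    [1, -18, 40, 0, 0],
    [1, -18, 40, 0, 0],
    [1, -18, 40, 0, 0],
    [1, -18, 40, 0, 0],
    [1, -18, 40, 0, 0],
  ],
)

```text
time_s: 11.25
tcp_pos: [0.5914, -0.0237, 0.1763]
eef_rot: [0.005, 1.0, 0.009, -0.007]
ft_force: [0.7, -1.1, -5.0]
finger_gap: 0.0256
```

```bash
python3 r.py 653 128 90 90
```

```text
t 11.25 tcp [591.4 -23.7 176.3] yyaw 89.4 tilt 1.34 gap 25.6 F [ 0.7 -1.1 -5. ] j6 -1.81
shift [-61.1 150.7  88.4] turn -0.011
```

Emit:
arm_command(
  series=[
    [1, -16, 40, 0, -0.01],
    [1, -16, 40, 0, 0],
    [1, -16, 40, 0, 0],
    [1, -13, 30, 20, 0],
    [1, 0, 0, 30, 0],
  ],
)

```text
time_s: 11.75
tcp_pos: [0.6566, 0.1403, 0.1296]
eef_rot: [-0.003, 1.0, 0.011, -0.003]
ft_force: [-0.1, 0.4, -5.7]
finger_gap: 0.026
```

```bash
python3 r.py 653 128 50 90
```

```text
t 11.75 tcp [656.6 140.3 129.6] yyaw 90.3 tilt 1.28 gap 26.0 F [-0.1  0.4 -5.7] j6 -1.56
shift [  3.2 -14.   79.4] turn 0.005
```

Emit:
arm_command(
  series=[
    [1, 3, -12, 20, 0],
    [1, 0, 0, 25, 0],
    [1, 0, 0, 22, 0],
    [1, 0, 0, 5, 0],
  ],
)

```text
time_s: 12.15
tcp_pos: [0.6476, 0.1327, 0.0471]
eef_rot: [-0.005, 1.0, 0.011, -0.009]
ft_force: [-1.1, -0.1, -6.4]
finger_gap: 0.0255
```

```bash
python3 r.py 653 128 38 90
```

```text
t 12.15 tcp [647.6 132.7  47.1] yyaw 90.6 tilt 1.59 gap 25.5 F [-1.1 -0.1 -6.4] j6 -1.58
shift [-5.5 -4.9  8.9] turn 0.01
```

Emit:
arm_command(
  series=[
    [1, -3, -2, 5, 0],
    [1, 0, 0, 3, 0],
    [1, 0, 0, 2, 0],
    [1, 0, 0, 2, 0],
  ],
)

```text
time_s: 12.55
tcp_pos: [0.6515, 0.1306, 0.0356]
eef_rot: [-0.005, 1.0, 0.011, -0.008]
ft_force: [-1.5, 0.6, -2.9]
finger_gap: 0.0257
```

Emit:
arm_command(
  series=[
    [1, 0, 0, 2, 0],
    [1, 0, 0, 2, 0],
  ],
)

```text
time_s: 12.75
tcp_pos: [0.652, 0.1308, 0.0352]
eef_rot: [-0.005, 1.0, 0.011, -0.008]
ft_force: [-7.7, -0.4, 6.8]
finger_gap: 0.0252
```

Contact. Opening and rising.

Emit:
arm_command(
  series=[
    [0.4, 0, 0, 0.5, 0],
    [0, 0, 0, 0.5, 0],
    [0, 0, 0, 0, 0],
    [0, 0, 0, -30, 0],
    [0, 0, 0, -45, 0],
  ],
)

```text
time_s: 13.25
tcp_pos: [0.6522, 0.1292, 0.1087]
eef_rot: [-0.005, 1.0, 0.011, -0.009]
ft_force: [-0.5, -0.1, -0.8]
finger_gap: 0.0425
```

```bash
python3 r.py 427.5 -197 150 90
```

```text
t 13.25 tcp [652.2 129.2 108.7] yyaw 90.5 tilt 1.61 gap 42.5 F [-0.5 -0.1 -0.8] j6 -1.58
shift [ 228.7 -323.1  -44. ] turn 0.01
```

Emit:
arm_command(
  series=[
    [-1, 0, 0, -45, 0],
    [-1, 28, -40, 0, 0],
    [-1, 28, -40, 0, 0],
    [-1, 28, -40, 0, 0],
    [-1, 28, -40, 0, 0],
  ],
)

```text
time_s: 13.75
tcp_pos: [0.5523, -0.0336, 0.1674]
eef_rot: [-0.01, 1.0, 0.009, 0.007]
ft_force: [0.3, -1.3, -0.6]
finger_gap: 0.0857
```

Emit:
arm_command(
  series=[
    [-1, 28, -40, 0, 0],
    [-1, 28, -40, 0, 0],
    [-1, 28, -40, 0, 0],
    [-1, 20, -30, 0, 0],
    [-1, 0, 0, 0, 0],
  ],
)

```text
time_s: 14.25
tcp_pos: [0.4485, -0.1965, 0.1692]
eef_rot: [-0.007, 1.0, 0.004, 0.014]
ft_force: [0.8, -0.2, -0.2]
finger_gap: 0.0856
```

```bash
python3 r.py 427.5 -197 60 89.5; python3 - <<'E'
from rig import bot
from h import *
for n in('top','side'):
    c=bot.camera(n);W=cloud(c);g=c['pixels'].min(2)
    np.savez(f'pics/{n}1.npz',**c)
    x,y,z=W[...,0],W[...,1],W[...,2]
    print(n)
    ok=(abs(x-.65)<.06)&(abs(y-.13)<.06)&(z>.011)&(z<.06)
    p=W[ok];r=cv2.minAreaRect((p[(abs(p[:,0]-.65)<.045)&(abs(p[:,1]-.13)<.045)][:,:2]*1000).astype('float32'));print(r)
    b=p[p[:,2]>p[:,2].max()-.008];print('boss',np.round(cv2.minEnclosingCircle((b[:,:2]*1000).astype('float32')),1),np.round(np.median(b,0)*1e3,1))
    p=c['pixels'][:,:,::-1];p=p[130:195,160:240] if n=='top' else p[150:200,200:290]
    cv2.imwrite(f'pics/e_{n}.png',cv2.resize(p,None,fx=8,fy=8,interpolation=2))
E
```

```text
t 14.25 tcp [ 448.5 -196.5  169.2] yyaw 90.9 tilt 1.63 gap 85.6 F [ 0.8 -0.2 -0.2] j6 -2.27
shift [ 24.   -1.1 108.6] turn 0.024
top
((653.51611328125, 129.23948669433594), (86.45530700683594, 73.03886413574219), 87.52731323242188)Traceback (most recent call last):
  File "<stdin>", line 10, in <module>
    return _wrapfunc(a, 'round', decimals=decimals, out=out)
    return _wrapit(obj, method, *args, **kwds)
    conv = _array_converter(obj)
ValueError: setting an array element with a sequence. The requested array has an inhomogeneous shape after 1 dimensions. The detected shape was (2,) + inhomogeneous part.
```

```bash
cat > plate.py <<'E'
from rig import bot
from h import *
for n in('top','side'):
    c=bot.camera(n);W=cloud(c);g=c['pixels'].min(2)
    x,y,z=W[...,0],W[...,1],W[...,2]
    print(n)
    ok=(abs(x-.65)<.048)&(abs(y-.13)<.048)
    print('zs',np.round(np.nanpercentile(z[ok],[2,20,50,80,99])*1000,1))
    m=ok&(z>.0105)&(z<.022)
    l=cv2.connectedComponentsWithStats(m.astype('uint8'));i=1+np.argmax(l[2][1:,4]);p=W[l[1]==i]
    print('plate',cv2.minAreaRect((p[:,:2]*1000).astype('float32')),len(p))
    b=W[ok&(z>.031)];print('boss',cv2.minEnclosingCircle((b[:,:2]*1000).astype('float32')),np.round(np.median(b,0)*1e3,1),len(b))
    p=c['pixels'][:,:,::-1];p=p[130:195,160:240] if n=='top' else p[150:200,200:290]
    cv2.imwrite(f'pics/e_{n}.png',cv2.resize(p,None,fx=8,fy=8,interpolation=2))
E
python3 plate.py
```

```text
top
zs [-2.2  2.8  8.4 16.2 38.6]
plate ((650.4366455078125, 131.6522216796875), (64.67123413085938, 65.50098419189453), 89.8369140625) 308
boss ((652.6741333007812, 132.92489624023438), 17.423080444335938) [649.4 128.2  37. ] 25
side
zs [ 2.   5.1 14.7 18.1 39.2]
plate ((648.9203491210938, 130.09115600585938), (66.23013305664062, 65.48892211914062), 1.6980844736099243) 168
boss ((647.8006591796875, 128.85885620117188), 13.338411331176758) [643.1 124.5  36.7] 26
```

View pics/e_top.png

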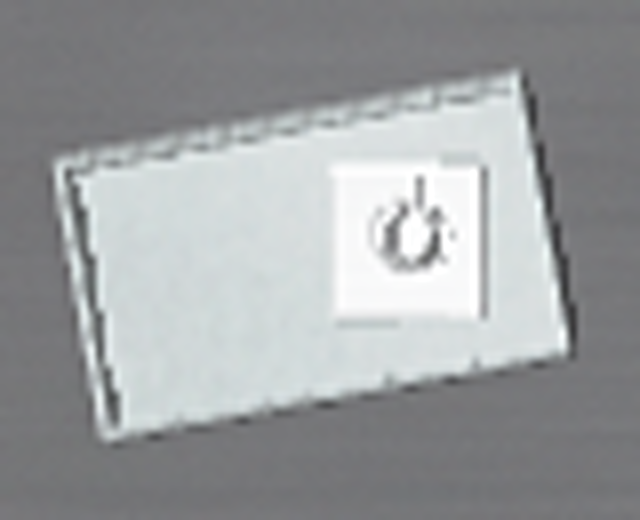

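View pics/e_side.png

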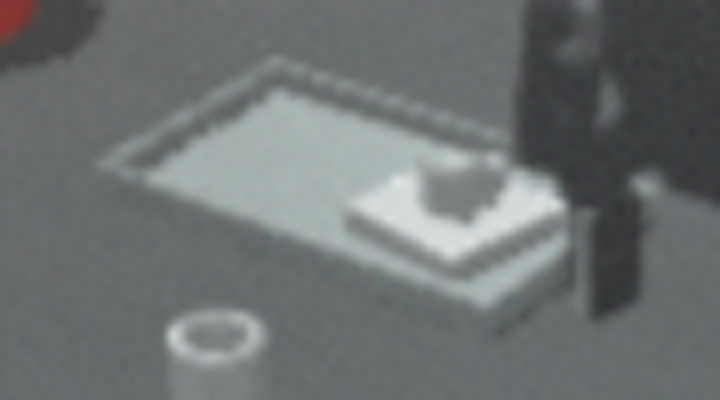

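The plate lies flat in the tray at about (410,240) in the top crop, with its key pointing up (+x). Its yaw is about 0 and its centre about (650,131) mm. Next is the block.

Emit:
arm_command(
  series=[
    [-1, 24, -1, 10, 0.02],
    [-1, 0, 0, 45, 0],
    [-1, 0, 0, 45, 0],
    [-1, 0, 0, 10, 0],
    [-1, 0, 0, 2, 0],
  ],
)

```text
time_s: 14.9
tcp_pos: [0.4365, -0.191, 0.0583]
eef_rot: [-0.004, 1.0, 0.002, 0.019]
ft_force: [0.7, 0.1, 0.6]
finger_gap: 0.085
```

```bash
python3 r.py 427.5 -197 24 89.5
```

```text
t 14.9 tcp [ 436.5 -191.    58.3] yyaw 90.4 tilt 2.15 gap 85.0 F [0.7 0.1 0.6] j6 -2.28
shift [10.3 -6.1 33.9] turn 0.017
```

Emit:
arm_command(
  series=[
    [-1, 10, -6, 5, 0.015],
    [-1, 1, 0, 12, 0],
    [-1, 0, 0, 8, 0],
    [-1, 0, 0, 2, 0],
  ],
)

```text
time_s: 15.3
tcp_pos: [0.4293, -0.1986, 0.0333]
eef_rot: [0.003, 1.0, 0.0, 0.021]
ft_force: [0.3, -0.7, 0.3]
finger_gap: 0.0848
```

```bash
python3 r.py 427.5 -197 24 89.5
```

```text
t 15.3 tcp [ 429.3 -198.6   33.3] yyaw 89.7 tilt 2.45 gap 84.8 F [ 0.3 -0.7  0.3] j6 -2.29
shift [2.2 1.6 9.2] turn 0.003
```

Emit:
arm_command(
  series=[
    [-1, 2, 1.5, 7, 0],
    [-1, 0.5, 0, 4, 0],
    [-1, 0, 0, 1, 0],
  ],
)

```text
time_s: 15.6
tcp_pos: [0.4278, -0.1976, 0.0209]
eef_rot: [0.003, 1.0, -0.0, 0.022]
ft_force: [-0.4, -0.6, -1.3]
finger_gap: 0.0857
```

```bash
python3 r.py 427.5 -197 24 89.5
```

```text
t 15.6 tcp [ 427.8 -197.6   20.9] yyaw 89.6 tilt 2.52 gap 85.7 F [-0.4 -0.6 -1.3] j6 -2.3
shift [ 0.2  0.6 -3.1] turn 0.002
```

Emit:
arm_command(
  series=[
    [1, 0, 0.5, -2, 0],
    [1, 0, 0, 0.5, 0],
    [1, 0, 0, 0.5, 0],
    [1, 0, 0, 0.5, 0],
  ],
)

```text
time_s: 16.0
tcp_pos: [0.4278, -0.1973, 0.0229]
eef_rot: [0.003, 1.0, -0.0, 0.022]
ft_force: [-1.9, 1.5, 2.6]
finger_gap: 0.0547
```

```bash
python3 r.py 427.5 -197 24 89.5
```

```text
t 16.0 tcp [ 427.8 -197.3   22.9] yyaw 89.6 tilt 2.48 gap 54.7 F [-1.9  1.5  2.6] j6 -2.29
shift [ 0.3  0.3 -1.2] turn 0.002
```

Emit:
arm_command(
  series=[
    [1, 0, 0, -20, 0],
    [1, 0, 0, -40, 0],
    [1, 0, 0, -45, 0],
    [1, 0, 0, -40, 0],
    [1, 0, 0, 0, 0],
  ],
)

```text
time_s: 16.5
tcp_pos: [0.4186, -0.1949, 0.1697]
eef_rot: [0.003, 1.0, 0.003, 0.018]
ft_force: [1.0, -0.8, -3.4]
finger_gap: 0.0548
```

Emit:
arm_command(
  series=[
    [1, -27, 40, 0, 0],
    [1, -27, 40, 0, 0],
    [1, -27, 40, 0, 0],
    [1, -27, 40, 0, 0],
    [1, -27, 40, 0, 0],
  ],
)

```text
time_s: 17.0
tcp_pos: [0.5549, 0.0043, 0.1705]
eef_rot: [0.01, 1.0, 0.002, 0.016]
ft_force: [0.5, -0.7, -4.0]
finger_gap: 0.0552
```

```bash
python3 r.py 650 130.5 110 89.5
```

```text
t 17.0 tcp [554.9   4.3 170.5] yyaw 88.8 tilt 1.8 gap 55.2 F [ 0.5 -0.7 -4. ] j6 -1.77
shift [-90.5 127.9  63.9] turn -0.012
```

Emit:
arm_command(
  series=[
    [1, -28, 40, 0, -0.01],
    [1, -28, 40, 0, 0],
    [1, -28, 40, 0, 0],
    [1, -8, 8, 20, 0],
    [1, 0, 0, 10, 0],
  ],
)

```text
time_s: 17.5
tcp_pos: [0.6493, 0.1432, 0.1326]
eef_rot: [0.002, 1.0, 0.003, 0.011]
ft_force: [-0.2, -0.4, -4.8]
finger_gap: 0.055
```

```bash
python3 r.py 650 130.5 80 89.8
```

```text
t 17.5 tcp [649.3 143.2 132.6] yyaw 89.8 tilt 1.28 gap 55.0 F [-0.2 -0.4 -4.8] j6 -1.53
shift [  0.4 -13.   52.5] turn 0.0
```

Emit:
arm_command(
  series=[
    [1, 0, -12, 25, 0],
    [1, 0, 0, 25, 0],
    [1, 0, -1, 5, 0],
    [1, 0, 0, 0, 0],
  ],
)

```text
time_s: 17.9
tcp_pos: [0.644, 0.1288, 0.0676]
eef_rot: [0.001, 1.0, 0.002, 0.004]
ft_force: [-0.9, -0.6, -2.7]
finger_gap: 0.0547
```

```bash
python3 r.py 650 130.5 70 89.8
```

```text
t 17.9 tcp [644.  128.8  67.6] yyaw 89.8 tilt 0.53 gap 54.7 F [-0.9 -0.6 -2.7] j6 -1.56
shift [-6.   1.7 -2.4] turn 0.001
```

Emit:
arm_command(
  series=[
    [1, -6, 1.5, 0, 0],
    [1, -1, 0.5, 1, 0],
    [1, 0, 0, 1, 0],
  ],
)

```text
time_s: 18.2
tcp_pos: [0.6526, 0.1299, 0.068]
eef_rot: [0.002, 1.0, 0.002, 0.005]
ft_force: [-0.8, 0.3, -3.3]
finger_gap: 0.0551
```

```bash
python3 r.py 650 130.5 60 89.8;python3 - <<'E'
from rig import bot
from h import *
c=bot.camera('side');W=cloud(c);p=c['pixels'][:,:,::-1]
p=p[130:200,200:300]
cv2.imwrite('pics/f.png',cv2.resize(p,None,fx=8,fy=8,interpolation=2))
E
```

```text
t 18.2 tcp [652.6 129.9  68. ] yyaw 89.8 tilt 0.67 gap 55.1 F [-0.8  0.3 -3.3] j6 -1.55
shift [2.7 0.5 8. ] turn -0.001
```

View pics/f.png

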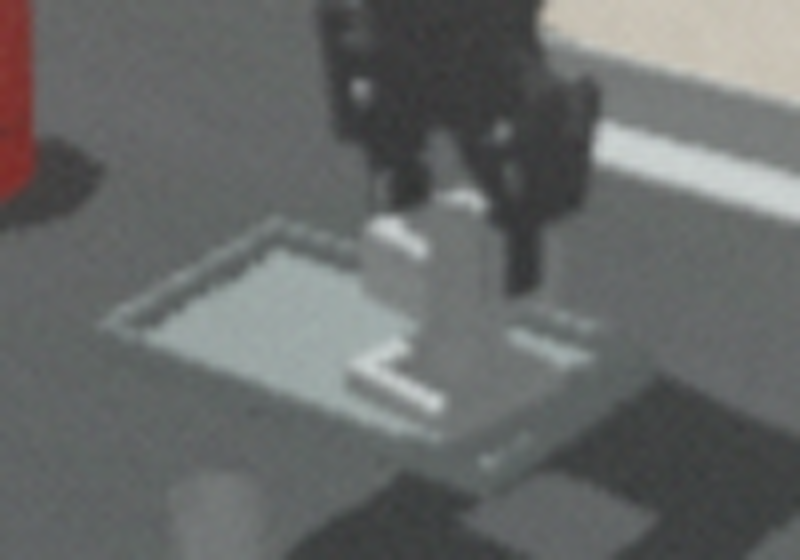

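The block hangs above the plate at about (430,280) in the crop and lines up with it. Lowering while watching the force.

Emit:
arm_command(
  series=[
    [1, 2.5, 0.5, 3, 0],
    [1, 0, 0, 5, 0],
    [1, 0, 0, 4, 0],
    [1, 0, 0, 1, 0],
  ],
)

```text
time_s: 18.65
tcp_pos: [0.6512, 0.1309, 0.0562]
eef_rot: [0.002, 1.0, 0.002, 0.007]
ft_force: [-0.7, -0.3, -4.7]
finger_gap: 0.0551
```

```bash
python3 r.py 650 130.5 40 89.8
```

```text
t 18.65 tcp [651.2 130.9  56.2] yyaw 89.8 tilt 0.88 gap 55.1 F [-0.7 -0.3 -4.7] j6 -1.55
shift [ 1.5 -0.4 16.1] turn -0.0
```

Emit:
arm_command(
  series=[
    [1, 0.8, -0.4, 4, 0],
    [1, 0, 0, 4, 0],
    [1, 0, 0, 3, 0],
    [1, 0, 0, 1, 0],
  ],
)

```text
time_s: 19.05
tcp_pos: [0.6502, 0.1305, 0.0425]
eef_rot: [0.002, 1.0, 0.002, 0.007]
ft_force: [-0.2, -0.0, -3.9]
finger_gap: 0.0551
```

```bash
python3 r.py 650 130.5 38 89.8
```

```text
t 19.05 tcp [650.2 130.5  42.5] yyaw 89.8 tilt 0.83 gap 55.1 F [-0.2 -0.  -3.9] j6 -1.55
shift [ 0.2 -0.1  4.5] turn 0.0
```

Emit:
arm_command(
  series=[
    [1, 0, 0, 2.5, 0],
    [1, 0, 0, 1.5, 0],
    [1, 0, 0, 1, 0],
  ],
)

```text
time_s: 19.35
tcp_pos: [0.6501, 0.1305, 0.0385]
eef_rot: [0.002, 1.0, 0.002, 0.006]
ft_force: [-7.0, 0.3, 9.0]
finger_gap: 0.0552
```

Emit:
arm_command(
  series=[
    [1, 0, 0, 1.5, 0],
  ],
)

```text
time_s: 19.45
tcp_pos: [0.6503, 0.1305, 0.0384]
eef_rot: [0.002, 1.0, 0.002, 0.006]
ft_force: [-6.7, -0.2, 8.0]
finger_gap: 0.055
```

Seated: contact came at 38.4 mm against an expected 38. Releasing.

Emit:
arm_command(
  series=[
    [0, 0, 0, 0.5, 0],
    [-1, 0, 0, 0, 0],
    [-1, 0, 0, 0, 0],
    [-1, 0, 0, -20, 0],
    [-1, 0, 0, -40, 0],
  ],
)

```text
time_s: 19.95
tcp_pos: [0.6474, 0.1302, 0.0952]
eef_rot: [0.002, 1.0, 0.002, 0.003]
ft_force: [0.8, 0.5, 0.4]
finger_gap: 0.0852
```

Emit:
arm_command(
  series=[
    [-1, 0, 0, -45, 0],
    [-1, 20, -20, -20, 0],
    [-1, 35, -30, 0, 0],
    [-1, 35, -30, 0, 0],
    [-1, 35, -30, 0, 0],
  ],
)

```text
time_s: 20.45
tcp_pos: [0.5284, 0.0198, 0.1702]
eef_rot: [-0.001, 1.0, 0.001, 0.015]
ft_force: [0.6, -0.7, 0.9]
finger_gap: 0.0853
```

```bash
python3 r.py 439.5 -64.5 150 100;python3 - <<'E'
from rig import bot
from h import *
c=bot.camera('side');W=cloud(c);p=c['pixels'][:,:,::-1]
p=p[130:200,200:300]
cv2.imwrite('pics/g.png',cv2.resize(p,None,fx=8,fy=8,interpolation=2))
E
```

```text
t 20.45 tcp [528.4  19.8 170.2] yyaw 90.1 tilt 1.77 gap 85.3 F [ 0.6 -0.7  0.9] j6 -1.77
shift [ 89.7 -84.1  17.2] turn -0.172
```

View pics/g.png

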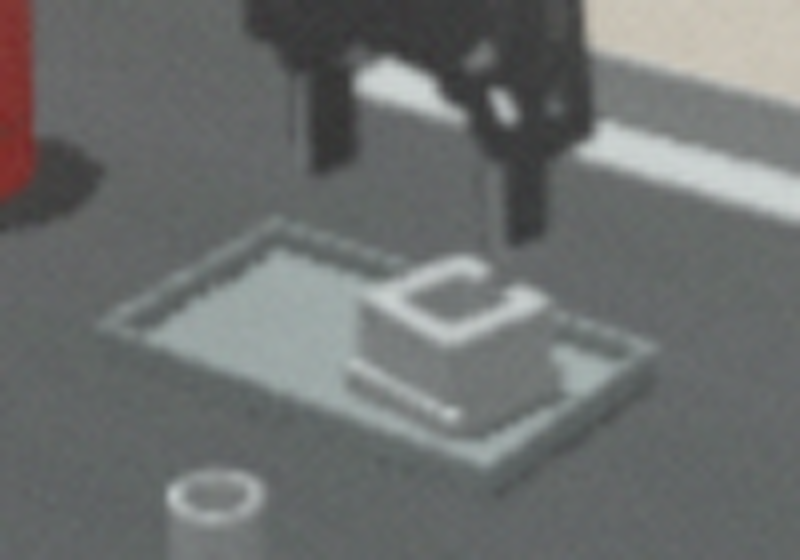

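The block is seated over the boss, with its slot towards +x, at about (455,330) in the crop. Next is the wider pipe.

Emit:
arm_command(
  series=[
    [-1, 35, -33, 0, 0],
    [-1, 35, -33, 0, 0],
    [-1, 20, -18, 5, 0],
    [-1, 0, 0, 0, 0],
  ],
)

```text
time_s: 20.9
tcp_pos: [0.4333, -0.0674, 0.1619]
eef_rot: [-0.0, 1.0, -0.001, 0.014]
ft_force: [-1.1, 0.3, 0.7]
finger_gap: 0.0854
```

```bash
python3 r.py 439.5 -64.5 95 90
```

```text
t 20.9 tcp [433.3 -67.4 161.9] yyaw 90.0 tilt 1.59 gap 85.4 F [-1.1  0.3  0.7] j6 -2.01
shift [-4.4  2.9 67.1] turn 0.0
```

Emit:
arm_command(
  series=[
    [-1, -4, 3, 30, 0],
    [-1, 0, 0, 35, 0],
    [-1, 0, 0, 0, 0],
  ],
)

```text
time_s: 21.2
tcp_pos: [0.4433, -0.0663, 0.0991]
eef_rot: [0.002, 1.0, -0.002, 0.019]
ft_force: [-0.9, 0.6, 0.4]
finger_gap: 0.0859
```

```bash
python3 r.py 439.5 -64.5 45 90
```

```text
t 21.2 tcp [443.3 -66.3  99.1] yyaw 89.8 tilt 2.17 gap 85.9 F [-0.9  0.6  0.4] j6 -2.0
shift [ 5.8  2.  53.9] turn -0.003
```

Emit:
arm_command(
  series=[
    [-1, 5.5, 2, 25, 0],
    [-1, 0, 0, 20, 0],
    [-1, 0, 0, 8, 0],
    [-1, 0, 0, 0, 0],
  ],
)

```text
time_s: 21.6
tcp_pos: [0.4456, -0.065, 0.0498]
eef_rot: [0.001, 1.0, -0.004, 0.022]
ft_force: [-0.1, 0.3, -0.2]
finger_gap: 0.0856
```

```bash
python3 r.py 439.5 -64.5 45 90
```

```text
t 21.6 tcp [445.6 -65.   49.8] yyaw 89.9 tilt 2.6 gap 85.6 F [-0.1  0.3 -0.2] j6 -2.0
shift [6.3 0.5 4.5] turn -0.001
```

Emit:
arm_command(
  series=[
    [-1, 6, 0.5, 3, 0],
    [-1, 0, 0, 2, 0],
    [1, 0, 0, 0.5, 0],
    [1, 0, 0, 0.5, 0],
    [1, 0, 0, 0.5, 0],
  ],
)

```text
time_s: 22.1
tcp_pos: [0.443, -0.0653, 0.0473]
eef_rot: [0.0, 1.0, -0.005, 0.026]
ft_force: [-6.0, 3.4, 13.4]
finger_gap: 0.0473
```

Emit:
arm_command(
  series=[
    [1, 0, 0, 0.5, 0],
    [1, 0, 0, -20, 0],
    [1, 0, 0, -40, 0],
    [1, 0, 0, -45, 0],
    [1, 0, 0, -30, 0],
  ],
)

```text
time_s: 22.6
tcp_pos: [0.4307, -0.0619, 0.1806]
eef_rot: [0.0, 1.0, -0.001, 0.018]
ft_force: [-0.2, -0.3, -3.7]
finger_gap: 0.0474
```

```bash
python3 r.py 635.5 225 170 90
```

```text
t 22.6 tcp [430.7 -61.9 180.6] yyaw 89.9 tilt 2.08 gap 47.4 F [-0.2 -0.3 -3.7] j6 -2.0
shift [-204.   287.2   17.2] turn -0.001
```

Emit:
arm_command(
  series=[
    [1, -28, 40, 0, 0],
    [1, -28, 40, 0, 0],
    [1, -28, 40, 0, 0],
    [1, -28, 40, 0, 0],
    [1, -28, 40, 0, 0],
  ],
)

```text
time_s: 23.1
tcp_pos: [0.5767, 0.1362, 0.1919]
eef_rot: [0.007, 1.0, -0.005, 0.023]
ft_force: [0.8, -1.0, -2.9]
finger_gap: 0.0473
```

Emit:
arm_command(
  series=[
    [1, -28, 40, 0, 0],
    [1, -28, 40, 0, 0],
    [1, -8, 8, 0, 0],
    [1, 0, 0, 10, 0],
  ],
)

```text
time_s: 23.5
tcp_pos: [0.6448, 0.2321, 0.1815]
eef_rot: [0.004, 1.0, -0.004, 0.023]
ft_force: [-1.3, -0.4, -3.7]
finger_gap: 0.0471
```

```bash
python3 r.py 635.5 225 100 90
```

```text
t 23.5 tcp [644.8 232.1 181.5] yyaw 89.5 tilt 2.68 gap 47.1 F [-1.3 -0.4 -3.7] j6 -1.38
shift [13.  -6.5 81. ] turn -0.009
```

Emit:
arm_command(
  series=[
    [1, 13, -6, 20, 0],
    [1, 0, 0, 35, 0],
    [1, 0, 0, 20, 0],
    [1, 0, 0, 0, 0],
  ],
)

```text
time_s: 23.9
tcp_pos: [0.6294, 0.2224, 0.0971]
eef_rot: [0.005, 1.0, -0.005, 0.018]
ft_force: [-0.6, -0.4, -3.0]
finger_gap: 0.0467
```

```bash
python3 r.py 635.5 225 52 90;python3 - <<'E'
from rig import bot
from h import *
for n in ('side','top'):
    c=bot.camera(n);p=c['pixels'][:,:,::-1]
    p=p[120:190,190:290] if n=='side' else p[120:200,140:240]
    cv2.imwrite(f'pics/i_{n}.png',cv2.resize(p,None,fx=7,fy=7,interpolation=2))
E
```

```text
t 23.9 tcp [629.4 222.4  97.1] yyaw 89.5 tilt 2.17 gap 46.7 F [-0.6 -0.4 -3. ] j6 -1.38
shift [-4.4  3.1 45.3] turn -0.009
```

View pics/i_side.png

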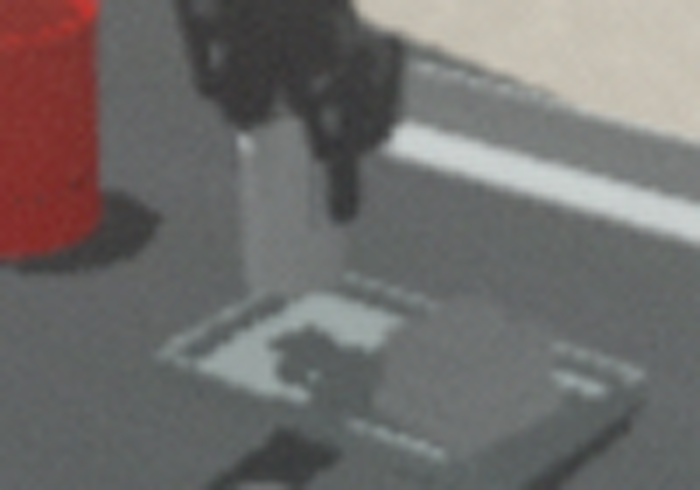

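The pipe hangs close to upright at about (285,200) in the crop, over the free half of the tray.

Emit:
arm_command(
  series=[
    [1, -4, 3, 15, 0],
    [1, -1, 0, 15, 0],
    [1, -1, 0, 7, 0],
    [1, 0, 0, 0, 0],
  ],
)

```text
time_s: 24.4
tcp_pos: [0.6424, 0.2254, 0.065]
eef_rot: [0.005, 1.0, -0.004, 0.024]
ft_force: [0.4, -1.0, -2.9]
finger_gap: 0.0472
```

```bash
python3 r.py 635.5 225 50 90
```

```text
t 24.4 tcp [642.4 225.4  65. ] yyaw 89.4 tilt 2.79 gap 47.2 F [ 0.4 -1.  -2.9] j6 -1.38
shift [ 7.6 -0.4 14.7] turn -0.01
```

Emit:
arm_command(
  series=[
    [1, 3, 0, 7, 0],
    [1, 0, 0, 5, 0],
    [1, 0, 0, 2, 0],
    [1, 0, 0, 1, 0],
  ],
)

```text
time_s: 24.8
tcp_pos: [0.6407, 0.2256, 0.0505]
eef_rot: [0.005, 1.0, -0.004, 0.025]
ft_force: [-6.5, -1.3, 11.0]
finger_gap: 0.047
```

Emit:
arm_command(
  series=[
    [1, 0, 0, 2, 0],
  ],
)

```text
time_s: 24.9
tcp_pos: [0.6409, 0.2256, 0.0505]
eef_rot: [0.005, 1.0, -0.005, 0.024]
ft_force: [-10.2, -2.1, 16.1]
finger_gap: 0.0475
```

Contact at 50.5 mm, as expected. Opening to about 64 mm, then rising.

Emit:
arm_command(
  series=[
    [0, 0, 0, 0, 0],
    [-0.5, 0, 0, 0, 0],
    [-0.5, 0, 0, 0, 0],
    [-0.5, 0, 0, -20, 0],
    [-0.5, 0, 0, -40, 0],
  ],
)

```text
time_s: 25.4
tcp_pos: [0.6357, 0.2257, 0.1075]
eef_rot: [0.005, 1.0, -0.005, 0.021]
ft_force: [0.2, 0.4, -0.0]
finger_gap: 0.0642
```

Emit:
arm_command(
  series=[
    [-0.5, 0, 0, -45, 0],
    [-0.5, 0, 0, -20, 0],
    [-0.5, 35, -33, 0, 0],
    [-0.5, 35, -33, 0, 0],
    [-0.5, 35, -33, 0, 0],
  ],
)

```text
time_s: 25.9
tcp_pos: [0.5338, 0.1297, 0.1795]
eef_rot: [0.003, 0.999, -0.003, 0.033]
ft_force: [0.5, -1.0, 1.4]
finger_gap: 0.0642
```

```bash
python3 r.py 461 56 120 90;python3 - <<'E'
from rig import bot
from h import *
for n in ('side','top'):
    c=bot.camera(n);p=c['pixels'][:,:,::-1]
    p=p[120:220,190:300] if n=='side' else p[120:200,140:240]
    cv2.imwrite(f'pics/k_{n}.png',cv2.resize(p,None,fx=6,fy=6,interpolation=2))
E
```

```text
t 25.9 tcp [533.8 129.7 179.5] yyaw 89.7 tilt 3.75 gap 64.2 F [ 0.5 -1.   1.4] j6 -1.53
shift [ 76.2 -73.7  55.2] turn -0.005
```

View pics/k_side.png

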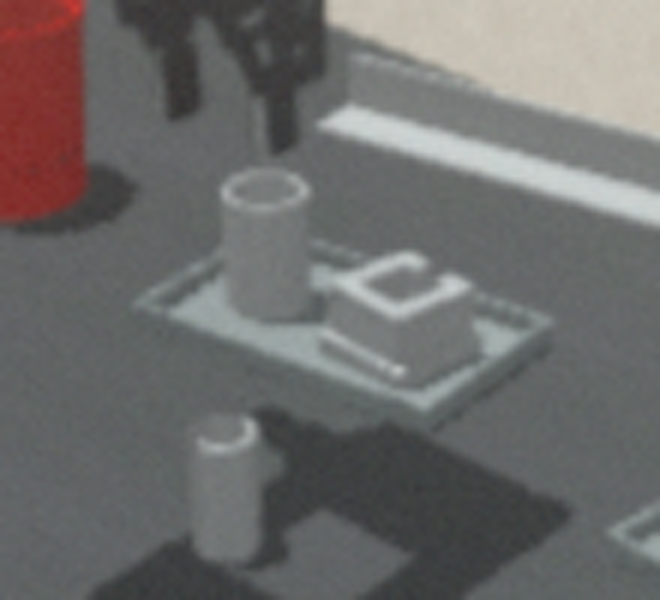

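The wider pipe stands upright in the tray at about (265,245) in the crop, beside the seated block. Last is the narrower pipe.

Emit:
arm_command(
  series=[
    [-0.5, 20, -18, 0, 0],
    [-0.5, 20, -18, 0, 0],
    [-0.5, 20, -20, 0, 0],
    [-0.5, 12, -18, 10, 0],
    [-0.5, 0, 0, 20, 0],
  ],
)

```text
time_s: 26.5
tcp_pos: [0.4603, 0.0514, 0.1477]
eef_rot: [0.004, 0.999, -0.005, 0.035]
ft_force: [0.4, -0.0, -0.5]
finger_gap: 0.0643
```

```bash
python3 r.py 461 56 95 90
```

```text
t 26.5 tcp [460.3  51.4 147.7] yyaw 89.5 tilt 4.1 gap 64.3 F [ 0.4 -0.  -0.5] j6 -1.71
shift [ 3.1  5.1 52.6] turn -0.009
```

Emit:
arm_command(
  series=[
    [-0.5, 3, 5, 25, 0],
    [-0.5, 0, 0, 25, 0],
    [-0.5, 0, 0, 0, 0],
  ],
)

```text
time_s: 26.8
tcp_pos: [0.4626, 0.0551, 0.0968]
eef_rot: [0.005, 0.999, -0.005, 0.038]
ft_force: [-0.5, 0.5, -0.5]
finger_gap: 0.0643
```

```bash
python3 r.py 461 56 42 90
```

```text
t 26.8 tcp [462.6  55.1  96.8] yyaw 89.4 tilt 4.34 gap 64.3 F [-0.5  0.5 -0.5] j6 -1.7
shift [ 5.7  1.3 54.5] turn -0.011
```

Emit:
arm_command(
  series=[
    [-0.5, 5, 1, 22, 0.01],
    [-0.5, 0, 0, 22, 0],
    [-0.5, 0, 0, 8, 0],
    [-0.5, 0, 0, 1, 0],
  ],
)

```text
time_s: 27.2
tcp_pos: [0.4671, 0.0555, 0.0471]
eef_rot: [0.01, 0.999, -0.005, 0.042]
ft_force: [0.2, 0.2, 0.6]
finger_gap: 0.0641
```

```bash
python3 r.py 461 56 42 90
```

```text
t 27.2 tcp [467.1  55.5  47.1] yyaw 88.8 tilt 4.82 gap 64.1 F [0.2 0.2 0.6] j6 -1.69
shift [6.5 0.4 4.6] turn -0.021
```

Emit:
arm_command(
  series=[
    [-0.5, 6, 0.5, 3, -0.02],
    [-0.5, 0, 0, 2, 0],
    [1, 0, 0, 0.5, 0],
    [1, 0, 0, 0.5, 0],
    [1, 0, 0, 0.5, 0],
  ],
)

```text
time_s: 27.7
tcp_pos: [0.4642, 0.0561, 0.0441]
eef_rot: [-0.001, 0.999, -0.006, 0.045]
ft_force: [-4.5, 0.6, 8.1]
finger_gap: 0.0328
```

Emit:
arm_command(
  series=[
    [1, 0, 0, 0.5, 0],
    [1, 0, 0, 0.5, 0],
  ],
)

```text
time_s: 27.9
tcp_pos: [0.4643, 0.0561, 0.0441]
eef_rot: [-0.001, 0.999, -0.006, 0.045]
ft_force: [-3.8, 0.5, 7.1]
finger_gap: 0.0335
```

```bash
python3 r.py 461 56 150 90
```

```text
t 27.9 tcp [464.3  56.1  44.1] yyaw 90.1 tilt 5.15 gap 33.5 F [-3.8  0.5  7.1] j6 -1.71
shift [  -6.1   -1.3 -105.7] turn 0.002
```

Emit:
arm_command(
  series=[
    [1, 0, 0, -20, 0],
    [1, 0, 0, -40, 0],
    [1, -5, 0, -45, 0],
    [1, -5, 0, -20, 0],
    [1, -15, -10, 0, 0],
  ],
)

```text
time_s: 28.4
tcp_pos: [0.4755, 0.0485, 0.1738]
eef_rot: [-0.001, 0.999, -0.005, 0.042]
ft_force: [0.7, -0.2, -1.7]
finger_gap: 0.0333
```

```bash
python3 r.py 642 -121 150 90
```

```text
t 28.4 tcp [475.5  48.5 173.8] yyaw 90.1 tilt 4.87 gap 33.3 F [ 0.7 -0.2 -1.7] j6 -1.72
shift [-163.4 -169.6   39.5] turn 0.002
```

Emit:
arm_command(
  series=[
    [1, -33, -34, 2, 0],
    [1, -33, -34, 2, 0],
    [1, -33, -34, 2, 0],
    [1, -33, -34, 2, 0],
    [1, -25, -25, 2, 0],
  ],
)

```text
time_s: 28.9
tcp_pos: [0.6384, -0.1149, 0.181]
eef_rot: [-0.004, 0.999, -0.005, 0.045]
ft_force: [0.6, 0.8, -1.7]
finger_gap: 0.0331
```

```bash
python3 r.py 642 -121 80 90
```

```text
t 28.9 tcp [ 638.4 -114.9  181. ] yyaw 90.4 tilt 5.16 gap 33.1 F [ 0.6  0.8 -1.7] j6 -1.96
shift [  5.5  -5.1 101. ] turn 0.007
```

Emit:
arm_command(
  series=[
    [1, 5, -5, 20, 0],
    [1, 0, 0, 40, 0],
    [1, 0, 0, 30, 0],
    [1, 0, 0, 5, 0],
  ],
)

```text
time_s: 29.3
tcp_pos: [0.6476, -0.1284, 0.0845]
eef_rot: [-0.001, 0.999, -0.007, 0.048]
ft_force: [-0.8, 0.3, -1.7]
finger_gap: 0.0332
```

```bash
python3 r.py 642 -121 50 90
```

```text
t 29.3 tcp [ 647.6 -128.4   84.5] yyaw 90.1 tilt 5.59 gap 33.2 F [-0.8  0.3 -1.7] j6 -1.97
shift [ 8.9  7.9 33.7] turn 0.001
```

Emit:
arm_command(
  series=[
    [1, 6, 8, 12, 0],
    [1, 3, 0, 10, 0],
    [1, 0, 0, 5, 0],
    [1, 0, 0, 2, 0],
  ],
)

```text
time_s: 29.7
tcp_pos: [0.6414, -0.1196, 0.0545]
eef_rot: [-0.001, 0.999, -0.007, 0.049]
ft_force: [0.1, -0.1, -2.1]
finger_gap: 0.0332
```

```bash
python3 r.py 642 -121 47 90
```

```text
t 29.7 tcp [ 641.4 -119.6   54.5] yyaw 90.1 tilt 5.67 gap 33.2 F [ 0.1 -0.1 -2.1] j6 -1.97
shift [ 0.1 -1.3  7.6] turn 0.002
```

Emit:
arm_command(
  series=[
    [1, 0, 0, 4, 0],
    [1, 0, 0, 2, 0],
    [1, 0, 0, 1.5, 0],
  ],
)

```text
time_s: 30.0
tcp_pos: [0.6439, -0.1201, 0.049]
eef_rot: [-0.002, 0.999, -0.008, 0.051]
ft_force: [0.1, 0.0, -1.1]
finger_gap: 0.0331
```

Emit:
arm_command(
  series=[
    [1, 0, 0, 2, 0],
  ],
)

```text
time_s: 30.1
tcp_pos: [0.6445, -0.1204, 0.0475]
eef_rot: [-0.002, 0.999, -0.008, 0.051]
ft_force: [-0.0, -0.5, -0.9]
finger_gap: 0.033
```

Emit:
arm_command(
  series=[
    [1, 0, 0, 2, 0],
  ],
)

```text
time_s: 30.2
tcp_pos: [0.6452, -0.1205, 0.0471]
eef_rot: [-0.002, 0.999, -0.008, 0.052]
ft_force: [-9.9, 3.0, 21.2]
finger_gap: 0.0327
```

Emit:
arm_command(
  series=[
    [1, 0, 0, 2, 0],
  ],
)

```text
time_s: 30.3
tcp_pos: [0.6454, -0.1205, 0.0471]
eef_rot: [-0.002, 0.999, -0.008, 0.051]
ft_force: [-11.8, 2.1, 18.9]
finger_gap: 0.0331
```

Emit:
arm_command(
  series=[
    [0.3, 0, 0, 0, 0],
    [-0.3, 0, 0, 0, 0],
    [-0.5, 0, 0, 0, 0],
    [-0.5, 0, 0, -20, 0],
    [-0.5, 0, 0, -40, 0],
  ],
)

```text
time_s: 30.8
tcp_pos: [0.6362, -0.1187, 0.1029]
eef_rot: [-0.002, 0.999, -0.007, 0.047]
ft_force: [0.1, -0.5, -0.4]
finger_gap: 0.0642
```

Emit:
arm_command(
  series=[
    [-0.5, 0, 0, -45, 0],
    [-0.5, 0, 0, -45, 0],
    [-0.5, 30, 30, -20, 0],
    [-0.5, 30, 30, 0, 0],
    [-0.5, 30, 30, 0, 0],
  ],
)

```text
time_s: 31.3
tcp_pos: [0.5401, -0.0307, 0.2134]
eef_rot: [0.001, 0.998, -0.009, 0.055]
ft_force: [-0.2, 1.1, 0.4]
finger_gap: 0.0641
```

Emit:
arm_command(
  series=[
    [-0.5, 30, 30, 0, 0],
    [-0.5, 30, 20, 0, 0],
    [-0.5, 30, 20, 0, 0],
    [-0.5, 0, 0, 0, 0],
  ],
)

```text
time_s: 31.7
tcp_pos: [0.4444, 0.0447, 0.2013]
eef_rot: [-0.0, 0.998, -0.009, 0.056]
ft_force: [1.4, 0.1, -0.2]
finger_gap: 0.0637
```

```bash
python3 r.py 461 56 150 90; cat > fin.py <<'E'
from rig import bot
from h import *
for n in ('side','top'):
    c=bot.camera(n);p=c['pixels'][:,:,::-1]
    q=p[110:290,150:410] if n=='side' else p[110:245,130:390]
    cv2.imwrite(f'pics/m_{n}.png',cv2.resize(q,None,fx=3,fy=3,interpolation=2))
    W=cloud(c);x,y,z=W[...,0],W[...,1],W[...,2]
    print(n)
    for nm,cx,cy,r,lo,hi in (('block',.65,.131,.045,.038,.06),('bigpipe',.641,.226,.04,.062,.09),('smallpipe',.645,-.12,.035,.056,.085),('teetop',.643,-.22,.05,.042,.065),('teeflange',.643,-.22,.05,.0085,.016),('tube',.438,.313,.05,.05,.08)):
        m=(abs(x-cx)<r)&(abs(y-cy)<r)&(z>lo)&(z<hi)
        if m.sum()<4: print(nm,'none');continue
        t=W[m];R=cv2.minAreaRect((t[:,:2]*1000).astype('float32'))
        print(nm,[np.round(a,1).tolist() for a in R],'z',np.round(np.median(t[:,2])*1e3,1),np.round(t[:,2].std()*1e3,1),len(t))
E
python3 fin.py
```

```text
t 31.7 tcp [444.4  44.7 201.3] yyaw 89.9 tilt 6.46 gap 63.7 F [ 1.4  0.1 -0.2] j6 -1.74
shift [-10.8  12.3  52.6] turn -0.001
side
block [[649.7, 129.9], [61.2, 59.9], 87.2] z 44.8 2.6 159
bigpipe [[646.9, 216.7], [49.9, 16.9], 48.6] z 69.5 4.3 40
smallpipe [[643.9, -121.5], [34.4, 31.6], 19.6] z 63.5 3.8 91
teetop [[642.4, -220.7], [10.5, 73.0], 89.9] z 49.7 3.1 93
teeflange [[650.7, -225.9], [63.1, 98.2], 78.9] z 11.8 1.6 229
tube [[440.7, 313.9], [49.2, 42.2], 35.0] z 57.3 3.5 112
top
block [[649.5, 130.6], [53.7, 57.5], 89.6] z 45.4 3.5 184
bigpipe [[636.4, 225.8], [46.0, 46.2], 40.8] z 73.3 4.2 71
smallpipe [[642.2, -120.0], [32.1, 30.6], 63.0] z 67.1 4.2 43
teetop [[640.4, -218.9], [7.3, 65.8], 87.5] z 50.3 4.2 52
teeflange [[642.5, -219.4], [98.3, 95.7], 89.4] z 11.9 2.0 242
tube [[439.1, 313.6], [40.1, 40.1], 33.5] z 58.6 4.1 77
```

View pics/m_side.png

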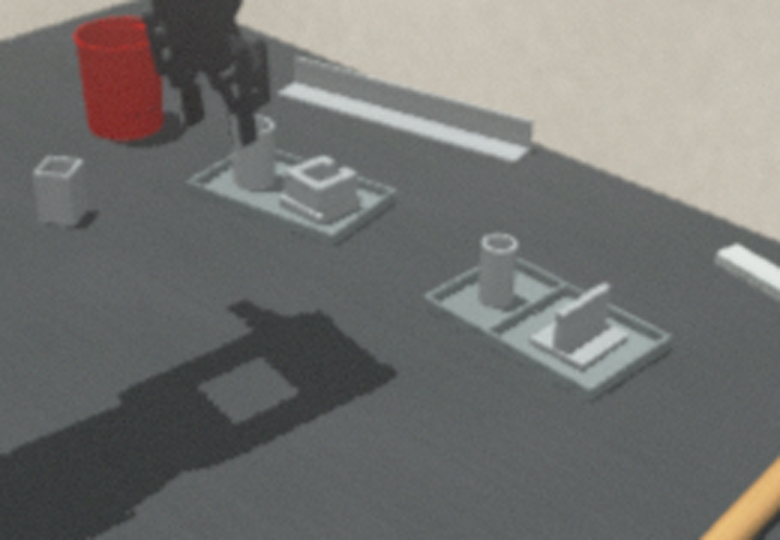

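View pics/m_top.png

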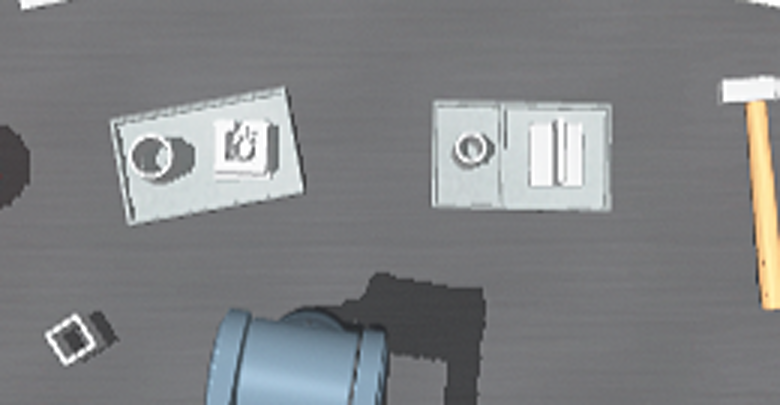

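```bash
python3 -c "
from rig import bot
print(bot.close_job())"
```

```text
the job is handed in; nothing more can be done
None
```

I made up both kits and handed the job in at about 31.8 s, well inside the 131 s limit. No verdict is reported, so what follows rests on my own last checks.

- **Undivided tray:** The plate lies flat. The block went down over the boss and key and stopped at 38.4 mm, against an expected 38, with its top measured at about 45 mm. The wider pipe stands upright beside them at about (636, 226) mm.
- **Divided tray:** The tee is flat in the larger compartment at about (641, -219) mm. The narrower pipe stands upright in the smaller one at about (643, -120) mm.
- **Left alone:** The tube measured about 2 mm from its first reading, which is within camera error. I made no contact with the tub or the hammer; I judged both by eye only.
- **Disagreements:**
  - The gripper drifted out of vertical to about 6.5° by the end. The pieces were set down to floor contact before release and look upright.
  - The side camera's reading of the wider pipe was partly hidden by the gripper. It was about 10 mm off the top camera's, so I trusted the top view.
  - The tee's flange reading picked up tray walls, so I judged its flatness from the pictures and the web height.

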